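# Load the dead-weight gauge calibrator

## Task

Get the dead-weight calibrator ready for its highest pressure point: first take the black dust cap off the piston and put it in the large bay of the accessories tray, then seat the weight carrier over the bare piston, stem up. Thread the three steel masses onto the carrier's stem one after another, largest first, then the medium one and the smallest on top, each lying flat on the one below. Lower the parts on gently rather than dropping them, and leave the oil bottle, the wrench and the spare gauge where they are.

Things in the scene. Friction and masses are not known exactly. Their poses are not given: they have to be found in the camera images.
- tester: Fixed dead-weight calibrator: blue base 150 x 330 mm, 22 mm high; dial gauge (200 mm high) 180 mm to +y, screw pump beyond. Origin on the bench under the brass piston column; its z (up) is the piston axis. Piston collar 44 mm across, flat top 90 mm above origin; from it rises a spigot 18 mm across, 14 mm high, top 5 mm tapered to 10 mm. The dust cap covers the spigot at the start.
- cap: Black plastic dust cap, loose, a plain upright cylinder 38 mm across and 34 mm high, 40 g, with a blind hole 25 mm across and 18 mm deep in its underside. Origin at the centre of its underside, z up. It starts on the piston, its underside on the collar.
- carrier: Loose aluminium weight carrier standing on the bench, 150 g: hub 38 mm across from 0 to 16 mm up, flange 58 mm across from 16 to 24 mm, steel stem 10 mm across from 24 to 70 mm, last 6 mm tapered to 4 mm. Blind hole 25 mm across, 16 mm deep in the hub's underside goes over the piston's spigot; seated, the underside lies on the collar. Origin at the centre of the underside, z up along the stem.
- mass_large: Largest steel disc, loose, lying flat: 64 mm across, 21 mm thick, through hole 18 mm across in its centre, about 0.5 kg. Origin at the centre of the underside, z up.
- mass_medium: Medium steel disc, loose, lying flat: 52 mm across, 16 mm thick, through hole 18 mm across, about 0.25 kg. Origin at the centre of the underside, z up.
- mass_small: Smallest steel disc, loose, lying flat: 40 mm across, 12 mm thick, through hole 18 mm across, about 0.1 kg. Origin at the centre of the underside, z up.
- tray: Aluminium accessories tray, fixed, floor 3 mm thick, walls 3 mm thick and 14 mm high. Origin under the centre of the large empty bay, which is 110 mm (x) by 100 mm (y) inside. On the -x side of it a narrow bay, 31 mm wide, holds three brass adaptors up to 22 mm high.
- oil_bottle: Amber oil bottle, upright, 56 mm across and 140 mm high, not to be moved. Origin at the centre of its underside.
- wrench: Steel wrench, 190 mm long, lying flat on the bench, not to be moved. Origin under its middle.
- spare_gauge: Spare dial gauge lying on its back, 66 mm across and 28 mm high with a brass stub, not to be moved. Origin under the centre of the dial.
There are look-alikes about, which are no part of the job. What is shaped like the cap but white or yellow is not meant.

How it is judged (in metres and radians):
On the way, in this order (a step that is already met when the one before it is completed fails the run):
1. the dust cap lies in the large bay of the tray (x of cap in the frame of tray between -0.045 and 0.045 m and y of cap in the frame of tray between -0.045 and 0.045 m and height (world z) of cap below 0.045 m), for 0.2 s.
2. the carrier is seated on the piston, stem up (z of carrier in the frame of tester between 0.086 and 0.094 m and horizontal distance between carrier and tester below 0.008 m and angle between carrier's own z axis and vertical below 0.08 rad), for 0.2 s.
3. the largest mass lies on the carrier's flange, around the stem (z of mass_large in the frame of carrier between 0.02 and 0.028 m and horizontal distance between mass_large and carrier below 0.008 m and angle between mass_large's own z axis and vertical below 0.08 rad), for 0.2 s.
4. the medium mass lies on the largest, around the stem (z of mass_medium in the frame of carrier between 0.041 and 0.049 m and horizontal distance between mass_medium and carrier below 0.008 m and angle between mass_medium's own z axis and vertical below 0.08 rad), for 0.2 s.
5. the smallest mass lies on the medium one, around the stem (z of mass_small in the frame of carrier between 0.057 and 0.065 m and horizontal distance between mass_small and carrier below 0.008 m and angle between mass_small's own z axis and vertical below 0.08 rad), for 0.2 s.
At the end, for the whole second after the job is handed in: Cap inside the tray's large bay, origin within 45 mm of its centre in x and y; carrier on the collar and the large, medium, small masses round its stem in that order, each within 4 mm of its height, 8 mm of the axis and 0.08 rad of level; all at rest (under 20 mm/s) and let go (all of step 1 and all of step 2 and all of step 3 and all of step 4 and all of step 5 and linear speed of each of cap, carrier, mass_large, mass_medium, mass_small below 0.02 m/s); the robot touches nothing.
It fails at once if the oil bottle, the wrench or the spare gauge is shifted by more than 25 mm (distance of any of oil_bottle, wrench, spare_gauge from where it was at the start of the episode above 0.025 m).
It fails at once if the carrier or a mass is dropped onto the piston or the stack (falls there at over 0.65 m/s) ((horizontal distance between carrier and tester below 0.02 m and height (world z) of carrier below 0.25 m and linear speed of carrier above 0.65 m/s) or (horizontal distance between mass_large and tester below 0.02 m and height (world z) of mass_large below 0.25 m and linear speed of mass_large above 0.65 m/s) or (horizontal distance between mass_medium and tester below 0.02 m and height (world z) of mass_medium below 0.25 m and linear speed of mass_medium above 0.65 m/s) or (horizontal distance between mass_small and tester below 0.02 m and height (world z) of mass_small below 0.25 m and linear speed of mass_small above 0.65 m/s)).
It also fails if it takes over 125 s, if anything falls off the work surface, if the arm or the gripper's body presses on something with over 40 N, if the wrist force passes 120 N, or if a joint passes its speed limit or range.

## Robot

A 7-joint arm with a two-finger parallel gripper is mounted at the origin on the work surface. World frame = base frame: x ahead of the robot, y to its left, z up, the work surface at z = 0. Lengths are in mm, angles in rad, forces in N, time in s.
With the tool pointing down it reaches from about 350 to 900 mm from the base axis. Payload 19.9 kg.
Tool frame: the origin (TCP) lies on the centre line of the jaws, within the pads' length; the fingertips stand 22 mm ahead of it and the grasp point (between the pads) lies 3 mm ahead of it; y points along the fingers, z is the direction in which the jaws open and shut, and the axes are right-handed (so a half turn about y gives the same grasp; the last joint's range is limited). The gripper opens to 94 mm and grips with 3 to 60 N. Pads are 16 mm wide; open, the fingers measure 119 mm over their backs; the gripper's body (75 mm by 177 mm) begins 78 mm behind the grasp point.
Start: joints at [-1.171, 0.417, -0.01, 1.614, 0.005, 1.111, -0.053], TCP at [267.217, 564.974, 227.425] pointing down, gripper open.
Joint ranges: [-2.81, 2.81], [-0.39, 2.02], [-1.27, 1.25], [0.06, 2.57], [-1.19, 4.33], [0.19, 2], [-2.82, 2.82]. Speed limits (rad/s): [1.89, 1.89, 2.39, 2.39, 3.01, 3.01, 3.01].

## Interface

Orientations are given as [roll, pitch, yaw] about the fixed x, y, z axes, in that order (R = Rz(yaw) Ry(pitch) Rx(roll)).
In Python, from plant import robot, vision, workorder gives the robot as it stands.
- The arm moves only by the shell command python3 -m jog 'ROWS' [FORCE]. ROWS is JSON, a list of rows, each a list of 3 entries, a list of its own where there are three numbers: the shift along the tool's x, y, z in m, then the turn, a rotation vector about the tool's x, y, z in units of 8 degrees (1.0 is 8 degrees), then the opening, from 0 (shut) to 1 (fully open). A call has 1 to 12 rows; each row is the pose to reach, as a shift and turn from the pose commanded when the call began, along the tool's axes at that moment; what a row does not reach only later rows make up. A row lasts 1/10 s, in which the tool goes at most 50 mm and 8.59 degrees, less where a joint would pass 70% of its speed; a pose out of reach is approached as far as the arm can. A call with a gripper value outside its range is refused whole. The fingers move at their own pace and stop on an object; FORCE is the grip in N (left out, the last holds). Time passes only in rows, so rows that repeat a pose let the fingers close. It gives the time, the measured TCP pose, the force and the opening at its end, in the units of the state.
- robot.observe(): the state, without advancing time (a new reading comes with each control period).
- vision.camera(name): name is "side" or "top" or "wrist"; returns (picture, depth): 480x640x3 uint8, red, green, blue; 480x640 float32, mm along the optical axis (not along the pixel's ray), 0 where there is no reading.
- vision.get_calibration(name): a dict with "vertical_fov" (degrees; the focal length in pixels is half the picture's height over the tangent of half this angle, whatever the lens; pixels are square), "cx", "cy" (the principal point, pixels), "R" (3x3) and "t" (3): a world point X has camera coordinates R X + t; the wrist camera has in their place "mount" (4x4, takes a point from camera to tool coordinates, whose origin is the TCP and whose axes are the tool frame's). Camera axes: x right, y down, z forward; pixel columns grow to the right and rows downward; lengths in mm; the calibration is good to about 2 mm. A picture is of the moment at which its call begins: read the wrist's pose just before it. get_calibration takes no time and is no camera call.
- workorder.sign_off(): hands the job in, once; it reports no verdict.
The state is a dict: "clock": time; "q": joint angles; "joint_vel": joint speeds; "joint_efforts": joint torques, N m; "ee_pos": TCP position; "tool_rot": TCP orientation; "wrist_force": force on the tool from outside, world axes, zero at the start; "ft_torque": the same for the moment, N m; "width": finger opening in mm.
Only numpy, scipy, OpenCV 4.12 (cv2) and the standard library are available. Lean on these libraries where they do the work, as an engineer would, in place of code of your own. Each camera call takes 0.05 s, during which the arm holds its last target. There are 200 camera calls.

## Working session

There is one attempt and no reset: what is moved stays moved. The work goes in short steps, Python scripts to look and compute and a shell command to move; the robot and the scene stay as the last step left them, time stands still between calls to the robot, and variables do not carry over. Pictures are saved under pics/ and viewed, on a budget of 14 in all, crops included, one or two more only if the job needs it, and the job is handed in when it is done.

```bash
ls; mkdir -p pics; python3 - <<'E'
from plant import robot, vision
import cv2, numpy as np
s=robot.observe(); print({k:np.round(v,3).tolist() for k,v in s.items()})
for n in ["top","side","wrist"]:
    p,d=vision.camera(n); cv2.imwrite(f"pics/{n}0.png",p[:,:,::-1]); np.save(f"pics/{n}0.npy",d)
    print(n,vision.get_calibration(n))
E
```

```text
pics
{'clock': 0.0, 'q': [-1.171, 0.418, -0.01, 1.614, 0.005, 1.111, -0.053], 'joint_vel': [-0.0, 0.001, -0.0, -0.001, -0.001, -0.001, 0.001], 'joint_efforts': [0.0, -85.125, 0.639, -42.601, -0.049, 0.018, 0.0], 'ee_pos': [267.085, 564.676, 226.828], 'tool_rot': [-1.572, -0.0, -0.442], 'wrist_force': [0.276, -0.187, -0.803], 'ft_torque': [0.012, -0.023, -0.028], 'width': 93.882}
top {'vertical_fov': 45.394779703334024, 'cx': 317.1883092773827, 'cy': 247.2144236025677, 'R': array([[-1.52580857e-02, -9.99883492e-01,  4.40351379e-04],
       [-9.82292787e-01,  1.49074051e-02, -1.86758268e-01],
       [ 1.86729944e-01, -3.28212764e-03, -9.82405800e-01]]), 't': array([-112.57683621,  546.19818582, 1158.5263387 ])}
side {'vertical_fov': 50.974911262860644, 'cx': 323.25274143335264, 'cy': 238.53000471328815, 'R': array([[ 0.77262244, -0.63464227, -0.01684516],
       [-0.48212909, -0.56927482, -0.66594122],
       [ 0.41304492,  0.52264268, -0.745814  ]]), 't': array([-500.13126425,  219.09792154, 1100.7356665 ])}
wrist {'vertical_fov': 68.80680269790822, 'cx': 317.8732033147738, 'cy': 244.5772540680574, 'mount': array([[ 6.74927325e-04,  9.66033950e-01,  2.58414304e-01,
        -7.63495813e+01],
       [-2.65922218e-04, -2.58414180e-01,  9.66034182e-01,
        -1.58652250e+02],
       [ 9.99999737e-01, -7.20720971e-04,  8.24790985e-05,
         5.32802112e-01],
       [ 0.00000000e+00,  0.00000000e+00,  0.00000000e+00,
         1.00000000e+00]])}
```

View pics/top0.png

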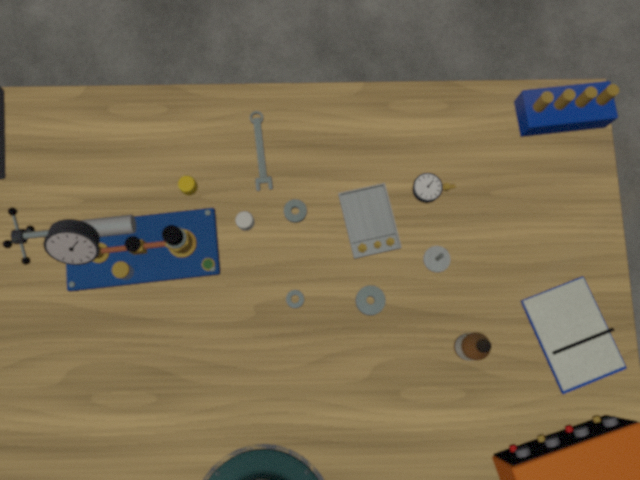

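View pics/side0.png

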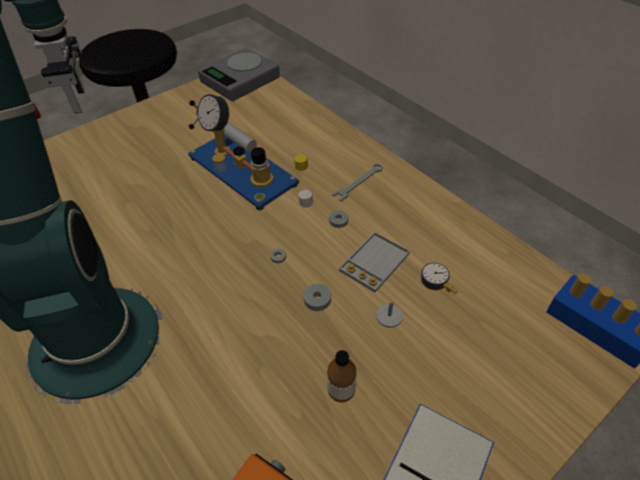

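Top view: black cap on piston at about (174,234). Look-alikes are the white (244,220) and yellow (187,185) cylinders and a small black knob (134,243). Large mass (370,300), medium (295,211), small (295,298), carrier (437,259), tray bay centre about (368,213), with its adaptors at the bottom (−x). Next I'll measure and enlarge the candidates.

```bash
cat > h.py <<'E'
from plant import robot, vision
import cv2, numpy as np
from scipy.spatial.transform import Rotation as Rn
def cam(n, s=None):
    c=vision.get_calibration(n); f=240/np.tan(np.radians(c["vertical_fov"])/2)
    K=np.array([[f,0,c["cx"]],[0,f,c["cy"]],[0,0,1]])
    if n=="wrist":
        M=np.array(c["mount"]); R0=Rn.from_euler("xyz",s["tool_rot"]).as_matrix()
        Rwc=R0@M[:3,:3]; o=R0@M[:3,3]+np.array(s["ee_pos"])
    else: Rwc=c["R"].T; o=-c["R"].T@c["t"]
    return K,Rwc,o
def ray(n,px,z,s=None):
    K,R,o=cam(n,s); px=np.atleast_2d(px).astype(float)
    d=(R@np.linalg.inv(K)@np.c_[px,np.ones(len(px))].T).T
    return o+d*((z-o[2])/d[:,2])[:,None]
def proj(n,X,s=None):
    K,R,o=cam(n,s); p=(K@R.T@(np.atleast_2d(X)-o).T).T; return p[:,:2]/p[:,2:]
def totool(s,X):
    """world vector -> tool shift (m)"""
    return Rn.from_euler("xyz",s["tool_rot"]).as_matrix().T@(np.array(X)-np.array(s["ee_pos"]))/1000
def fits(mask,amin=60):
    cs,_=cv2.findContours(mask.astype(np.uint8),cv2.RETR_EXTERNAL,cv2.CHAIN_APPROX_NONE); r=[]
    for c in cs:
        if cv2.contourArea(c)>amin and len(c)>5: r.append((cv2.contourArea(c),cv2.fitEllipse(cv2.convexHull(c)) if len(cv2.convexHull(c))>5 else cv2.minAreaRect(c)))
    return r
E
python3 - <<'E'
from h import *
im=cv2.imread("pics/top0.png"); d=np.load("pics/top0.npy")
hsv=cv2.cvtColor(im,cv2.COLOR_BGR2HSV)
grey=((hsv[...,1]<60)&(hsv[...,2]>70)); 
for nm,(u,v),r,z in [("large",(370,300),22,21),("med",(295,211),18,16),("small",(295,298),15,12),("carrier",(437,259),20,24)]:
    m=np.zeros_like(grey); m[v-r:v+r,u-r:u+r]=grey[v-r:v+r,u-r:u+r]
    for a,e in fits(m): print(nm,a,np.round(e,1).tolist() if 0 else e,ray("top",e[0],z).round(1))
blk=(hsv[...,2]<50); m=np.zeros_like(blk); m[205:275,110:200]=blk[205:275,110:200]
for a,e in fits(m,30): print("blk",a,e,ray("top",e[0],124).round(1))
for p in [(341,193),(384,186),(399,249),(354,257)]: print("tray",ray("top",p,14).round(1))
t=cv2.resize(im[190:290,55:255],(800,400),interpolation=cv2.INTER_CUBIC)
s0=cv2.imread("pics/side0.png"); q=cv2.resize(s0[140:215,190:320],(346,200),interpolation=cv2.INTER_CUBIC)
out=np.zeros((600,800,3),np.uint8); out[:400]=t; out[400:,:346]=q
q2=cv2.resize(im[240:280,410:470],(300,200),interpolation=cv2.INTER_CUBIC); out[400:,400:700]=q2
cv2.imwrite("pics/crop1.png",out)
E
```

```text
large 669.0 ((370.0427551269531, 299.9801940917969), (29.84634780883789, 29.916139602661133), 80.63226318359375) [[ 434.4 -231.6   21. ]]
med 389.0 ((294.6336669921875, 210.36279296875), (22.792837142944336, 23.033231735229492), 81.92414855957031) [[634.4 -72.7  16. ]]
small 240.5 ((294.6856384277344, 298.6543884277344), (17.974456787109375, 18.397640228271484), 31.560049057006836) [[440.5 -71.1  12. ]]
carrier 533.5 ((436.4306335449219, 258.56488037109375), (26.400306701660156, 27.227893829345703), 101.49614715576172) [[ 520.9 -376.9   24. ]]
blk 155.5 ((132.22886657714844, 243.97010803222656), (14.385753631591797, 15.271559715270996), 14.56503677368164) [[542.7 245.8 124. ]]
blk 273.5 ((172.3332061767578, 235.02606201171875), (17.9942684173584, 20.75985336303711), 122.07380676269531) [[559.7 166.9 124. ]]
tray [[ 673.  -175.6   14. ]]
tray [[ 687.6 -271.4   14. ]]
tray [[ 544.9 -298.8   14. ]]
tray [[ 528.7 -200.5   14. ]]
```

View pics/crop1.png

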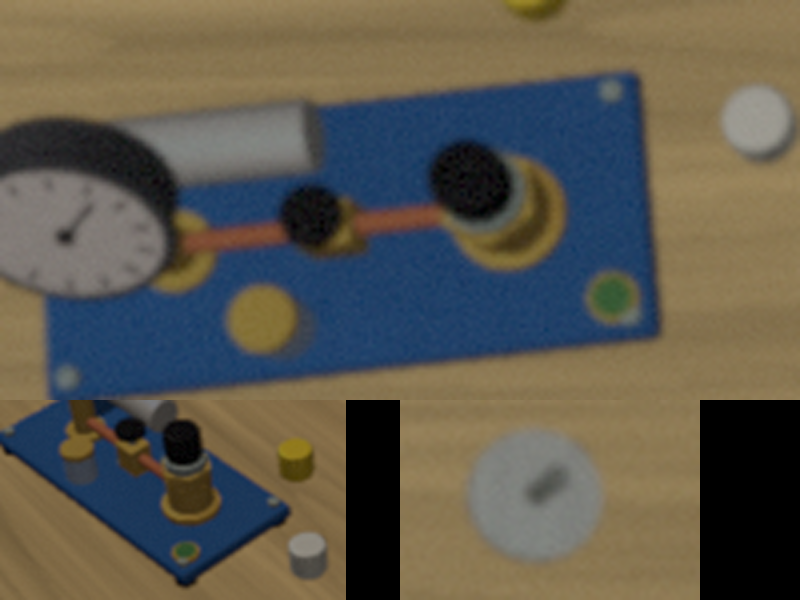

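The cap is the tall black cylinder on top of the brass column (top at (172,235)). The small black one is a valve knob, and the white and yellow ones don't match. Next: rise over the gauge and go above the piston.

```bash
python3 -m jog '[[[0,-0.05,0],[0,0,0],1],[[0,-0.1,0],[0,0,0],1],[[0.435,-0.1,-0.234],[0,0,0],1],[[0.435,-0.1,-0.234],[0,0,0],1],[[0.435,-0.1,-0.234],[0,0,0],1],[[0.435,-0.1,-0.234],[0,0,0],1],[[0.435,-0.1,-0.234],[0,0,0],1],[[0.435,-0.1,-0.234],[0,0,0],1],[[0.435,-0.1,-0.234],[0,0,0],1],[[0.435,-0.1,-0.234],[0,0,0],1],[[0.435,-0.1,-0.234],[0,0,0],1],[[0.435,-0.1,-0.234],[0,0,0],1]]' 20
python3 -m jog '[[[0,0,0],[0,0,0],1],[[0,0,0],[0,0,0],1],[[0,0.04,0],[0,0,0],1],[[0,0.08,0],[0,0,0],1],[[0,0.08,0],[0,0,0],1],[[0,0.08,0],[0,0,0],1]]'
cat > look.py <<'E'
import sys
from h import *
nm=sys.argv[1]; s=robot.observe(); p,d=vision.camera("wrist"); np.save(f"pics/{nm}.npy",d)
cv2.imwrite(f"pics/{nm}.png",p[:,:,::-1]); np.save(f"pics/{nm}_s.npy",s,allow_pickle=True)
print(round(s["clock"],2),np.round(s["ee_pos"],1),np.round(s["tool_rot"],3))
E
python3 look.py w1; python3 - <<'E'
from h import *
s=np.load("pics/w1_s.npy",allow_pickle=True).item(); im=cv2.imread("pics/w1.png"); hsv=cv2.cvtColor(im,cv2.COLOR_BGR2HSV)
for a,e in fits(hsv[...,2]<45,600): print(a,e,ray("wrist",e[0],124,s).round(1))
E
```

```text
clock: 1.35
ee_pos: [561.4, 165.0, 327.5]
tool_rot: [-1.571, -0.0, -0.443]
wrist_force: [0.1, 1.0, -0.5]
width: 94.1
clock: 1.95
ee_pos: [560.1, 168.4, 248.4]
tool_rot: [-1.571, 0.0, -0.44]
wrist_force: [0.1, -0.6, 1.4]
width: 94.4
1.95 [560.1 168.4 248.4] [-1.571  0.    -0.44 ]
2089.0 ((533.7333374023438, 416.7205505371094), (60.929595947265625, 98.59852600097656), 29.988075256347656) [[803.5 283.8 124. ]]
1256.0 ((612.276123046875, 351.8736267089844), (31.982059478759766, 72.23677062988281), 118.68580627441406) [[765.7 368.4 124. ]]
16817.0 ((285.179931640625, 446.6643371582031), (219.7896270751953, 728.5228271484375), 97.92953491210938) [[732.9  51.7 124. ]]
1426.0 ((205.7420196533203, 330.7744445800781), (23.185232162475586, 105.03923034667969), 29.646371841430664) [[589.1  44.4 124. ]]
1463.0 ((428.51483154296875, 328.0292663574219), (27.828506469726562, 96.22447967529297), 151.5825653076172) [[671.7 225.6 124. ]]
1467.5 ((325.52508544921875, 242.809326171875), (41.66801834106445, 46.5582275390625), 176.24827575683594) [[561.1 175.6 124. ]]
```

View pics/w1.png

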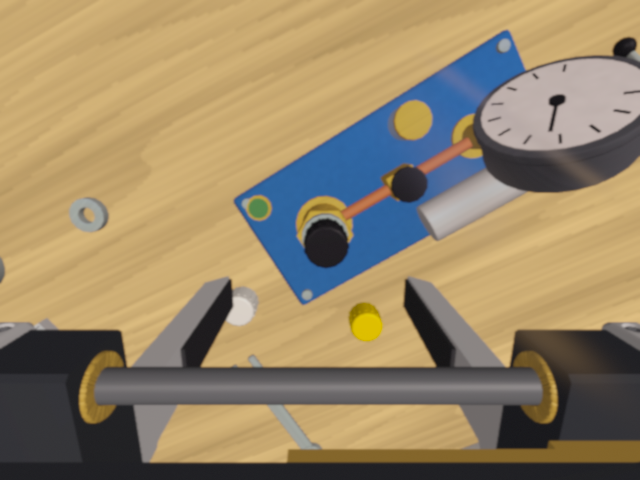

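The view shows the black cap top at about (326,243) between the open fingers, with the gauge well to the right. The two position estimates differ by about 9 mm, so I'll use the depth for the centre.

```bash
cat >> h.py <<'E'
def cloud(n,d,s=None,step=1):
    K,R,o=cam(n,s); v,u=np.mgrid[0:480:step,0:640:step]; z=d[::step,::step]
    c=np.stack([(u-K[0,2])/K[0,0]*z,(v-K[1,2])/K[1,1]*z,z],-1); w=c@R.T+o; w[z<=0]=np.nan; return w
def blobs(W,sel,amin=150):
    n,l,st,ce=cv2.connectedComponentsWithStats(sel.astype(np.uint8))
    for i in range(1,n):
        if st[i,4]>=amin:
            P=W[l==i]; (c,r)=cv2.minEnclosingCircle(P[:,:2].astype(np.float32))
            print("n",st[i,4],"px",ce[i].round(0),"mean",P.mean(0).round(1),"circ",np.round(c,1),"dia",round(2*r,1))
E
python3 - <<'E'
from h import *
s=np.load("pics/w1_s.npy",allow_pickle=True).item(); d=np.load("pics/w1.npy"); W=cloud("wrist",d,s)
sub=W[..., :]; z=W[...,2]; near=np.hypot(W[...,0]-560,W[...,1]-170)<60
print(np.nanmax(z[near&(z<150)]) if (near&(z<150)).any() else None)
h,e=np.histogram(z[near&(z<150)],bins=range(-10,150,5)); print(list(zip(e[:-1],h)))
blobs(W,near&(z>115)&(z<135)); blobs(W,near&(z>84)&(z<96))
d=np.load("pics/top0.npy"); W=cloud("top",d); z=W[...,2]; near=np.hypot(W[...,0]-560,W[...,1]-170)<60
print("top"); blobs(W,near&(z>115)&(z<135),20)
E
```

```text
127.69656730175353
[(np.int64(-10), np.int64(0)), (np.int64(-5), np.int64(0)), (np.int64(0), np.int64(0)), (np.int64(5), np.int64(0)), (np.int64(10), np.int64(0)), (np.int64(15), np.int64(0)), (np.int64(20), np.int64(5360)), (np.int64(25), np.int64(163)), (np.int64(30), np.int64(506)), (np.int64(35), np.int64(24)), (np.int64(40), np.int64(48)), (np.int64(45), np.int64(338)), (np.int64(50), np.int64(47)), (np.int64(55), np.int64(12)), (np.int64(60), np.int64(24)), (np.int64(65), np.int64(38)), (np.int64(70), np.int64(36)), (np.int64(75), np.int64(52)), (np.int64(80), np.int64(302)), (np.int64(85), np.int64(44)), (np.int64(90), np.int64(217)), (np.int64(95), np.int64(40)), (np.int64(100), np.int64(44)), (np.int64(105), np.int64(42)), (np.int64(110), np.int64(46)), (np.int64(115), np.int64(80)), (np.int64(120), np.int64(637)), (np.int64(125), np.int64(884)), (np.int64(130), np.int64(0)), (np.int64(135), np.int64(0)), (np.int64(140), np.int64(0))]
n 1601 px [325. 245.] mean [562.6 174.9 124.7] circ [564.  174.6] dia 39.4
n 276 px [322. 222.] mean [549.9 178.2  90.7] circ [563.2 174. ] dia 43.1
top
n 290 px [171. 234.] mean [561.7 169.6 121.8] circ [561.4 170.7] dia 39.8
```

```bash
python3 -m jog '[[[0.0,0.0,0.007],[0,0,0],1],[[0.0,0.03,0.007],[0,0,0],1],[[0.0,0.06,0.007],[0,0,0],1],[[0.0,0.09,0.007],[0,0,0],1],[[0.0,0.115,0.007],[0,0,0],1],[[0.0,0.131,0.007],[0,0,0],1],[[0.0,0.131,0.007],[0,0,0],1],[[0.0,0.131,0.007],[0,0,0],0],[[0.0,0.131,0.007],[0,0,0],0],[[0.0,0.131,0.007],[0,0,0],0],[[0.0,0.131,0.007],[0,0,0],0],[[0.0,0.131,0.007],[0,0,0],0]]' 20
python3 -m jog '[[[0,0,0],[0,0,0],0],[[0,0,0],[0,0,0],0],[[0,0,0],[0,0,0],0],[[0,0,0],[0,0,0],0],[[0,-0.005,0],[0,0,0],0],[[0,-0.01,0],[0,0,0],0],[[0,-0.015,0],[0,0,0],0],[[0,-0.03,0],[0,0,0],0],[[0,-0.06,0],[0,0,0],0],[[0,-0.09,0],[0,0,0],0],[[0,-0.12,0],[0,0,0],0],[[0,-0.12,0],[0,0,0],0]]'
```

```text
clock: 3.2
ee_pos: [563.5, 173.9, 116.9]
tool_rot: [-1.57, -0.0, -0.442]
wrist_force: [0.4, -0.1, -0.2]
width: 57.3
clock: 4.4
ee_pos: [565.0, 174.1, 241.6]
tool_rot: [-1.566, -0.004, -0.442]
wrist_force: [-0.1, -0.2, -0.1]
width: 38.1
```

Width 38.1 mm, so the cap is held. On to the tray.

```bash
python3 -m jog '[[[0.227,0,-0.344],[0,0,0],0],[[0.227,0,-0.344],[0,0,0],0],[[0.227,0,-0.344],[0,0,0],0],[[0.227,0,-0.344],[0,0,0],0],[[0.227,0,-0.344],[0,0,0],0],[[0.227,0,-0.344],[0,0,0],0],[[0.227,0,-0.344],[0,0,0],0],[[0.227,0,-0.344],[0,0,0],0],[[0.227,0,-0.344],[0,0,0],0],[[0.227,0,-0.344],[0,0,0],0],[[0.227,0,-0.344],[0,0,0],0],[[0.227,0,-0.344],[0,0,0],0]]'
python3 look.py w2
```

```text
clock: 5.6
ee_pos: [621.8, -232.3, 236.6]
tool_rot: [-1.57, 0.0, -0.44]
wrist_force: [0.2, 0.7, -1.0]
width: 37.8
5.6 [ 621.8 -232.3  236.6] [-1.57  0.   -0.44]
```

View pics/w2.png

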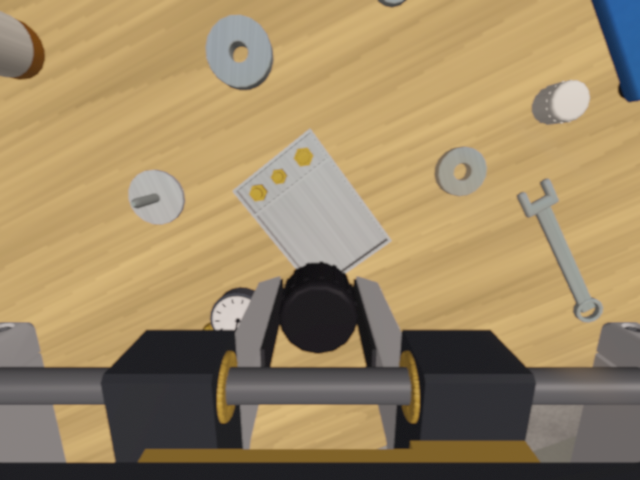

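The cap is held at (318,308). Tray corners at (312,131), (235,190), (390,240), with the adaptors on the near-robot edge and the bay behind them. The spare gauge is at (238,315), close to the left finger's path. I'll compute positions from this view.

```bash
python3 - <<'E'
from h import *
s=np.load("pics/w2_s.npy",allow_pickle=True).item(); d=np.load("pics/w2.npy"); W=cloud("wrist",d,s); z=W[...,2]
a,b,c=ray("wrist",[(312,131),(235,190),(390,240)],14,s); print(a.round(0),b.round(0),c.round(0))
u=(c-a)/np.linalg.norm(c-a); m=(a+b)/2; print("len",np.linalg.norm(c-a),np.linalg.norm(b-a)); print("bay",(m+u*92).round(1))
for x in ["large","med","carrier"]:
    c,r,h={"large":((434,-232),50,21),"med":((634,-73),50,16),"carrier":((521,-377),45,24)}[x]
    near=np.hypot(W[...,0]-c[0],W[...,1]-c[1])<r
    print(x); blobs(W,near&(z>h-6)&(z<h+6))
p=proj("wrist",[[s["ee_pos"][0],s["ee_pos"][1],0]],s); print("below tcp",p)
print("gauge"); blobs(W,(np.hypot(W[...,0]-690,W[...,1]+350)<90)&(z>22)&(z<36))
E
```

```text
[ 532. -196.   14.] [ 552. -298.   14.] [ 675. -167.   14.]
len 145.4673183486832 103.25865729003598
bay [ 632.3 -228.5   14. ]
large
n 3571 px [238.  51.] mean [ 436.9 -229.1   22.2] circ [ 436.5 -229.5] dia 64.2
med
n 1768 px [461. 171.] mean [636.  -71.2  17. ] circ [637.3 -70.3] dia 52.6
carrier
n 2159 px [157. 196.] mean [ 522.7 -371.8   25.1] circ [ 522.4 -374.6] dia 58.3
below tcp [[317.21107983 219.83746351]]
gauge
n 1138 px [229. 310.] mean [ 668.8 -366.5   27.6] circ [ 672.5 -365.3] dia 61.2
```

```bash
python3 -m jog '[[[0.006,0.03,0.006],[0,0,0],0],[[0.006,0.07,0.006],[0,0,0],0],[[0.006,0.11,0.006],[0,0,0],0],[[0.006,0.15,0.006],[0,0,0],0],[[0.006,0.18,0.006],[0,0,0],0],[[0.006,0.195,0.006],[0,0,0],0],[[0.006,0.203,0.006],[0,0,0],0],[[0.006,0.205,0.006],[0,0,0],0],[[0.006,0.205,0.006],[0,0,0],0],[[0.006,0.205,0.006],[0,0,0],0.5],[[0.006,0.205,0.006],[0,0,0],0.58],[[0.006,0.205,0.006],[0,0,0],0.58]]'
python3 -m jog '[[[0,0,0],[0,0,0],0.58],[[0,0,0],[0,0,0],0.58],[[0,-0.02,0],[0,0,0],0.58],[[0,-0.05,0],[0,0,0],0.58],[[0,-0.09,0],[0,0,0],0.58],[[0,-0.13,0],[0,0,0],0.8],[[0,-0.17,0],[0,0,0],0.9],[[0,-0.17,0],[0,0,0],0.9]]'
python3 - <<'E'
from h import *
d=vision.camera("top"); cv2.imwrite("pics/top1.png",d[0][:,:,::-1]); W=cloud("top",d[1]); z=W[...,2]
sel=(d[0].max(-1)<60)&(z>15)&(z<60)&(np.hypot(W[...,0]-630,W[...,1]+230)<70); blobs(W,sel,30)
E
```

```text
clock: 6.85
ee_pos: [629.8, -231.5, 32.2]
tool_rot: [-1.571, -0.001, -0.442]
wrist_force: [-0.2, -0.3, -0.1]
width: 53.8
clock: 7.65
ee_pos: [631.5, -232.5, 207.3]
tool_rot: [-1.57, -0.008, -0.442]
wrist_force: [0.4, -0.5, 0.3]
width: 74.9
```

```bash
python3 -m jog '[[[-0.038,0,-0.175],[0,0,0],0.9],[[-0.038,0,-0.175],[0,0,0],0.9],[[-0.038,0,-0.175],[0,0,0],0.9],[[-0.038,0,-0.175],[0,0,0],0.9],[[-0.038,0,-0.175],[0,0,0],0.9],[[-0.038,0,-0.175],[0,0,0],0.9],[[-0.038,0,-0.175],[0,0,0],0.9],[[-0.038,0,-0.175],[0,0,0],0.9]]'
python3 look.py w3; python3 - <<'E'
from h import *
s=np.load("pics/w3_s.npy",allow_pickle=True).item(); d=np.load("pics/w3.npy"); W=cloud("wrist",d,s); z=W[...,2]
near=np.hypot(W[...,0]-522,W[...,1]+375)<45
blobs(W,near&(z>19)&(z<30)); blobs(W,near&(z>60)&(z<80),10)
blobs(W,(z>28)&(z<45)&(np.hypot(W[...,0]-630,W[...,1]+230)<70))
im=cv2.imread("pics/w3.png"); t=proj("wrist",[[630,-230,37]],s)[0]; print(t)
E
```

```text
clock: 8.5
ee_pos: [521.2, -372.1, 201.1]
tool_rot: [-1.571, 0.0, -0.44]
wrist_force: [0.6, -0.4, -0.5]
width: 84.6
8.5 [ 521.2 -372.1  201.1] [-1.571  0.    -0.44 ]
n 2452 px [315. 233.] mean [ 521.3 -374.4   25.3] circ [ 522.7 -375.1] dia 57.9
n 112 px [315. 244.] mean [ 521.7 -374.5   67.7] circ [ 522.5 -375.1] dia 10.0
n 1260 px [493. 272.] mean [ 628.3 -233.4   37.2] circ [ 630.6 -232.4] dia 39.4
[496.80769052 272.24324279]
```

View pics/w3.png

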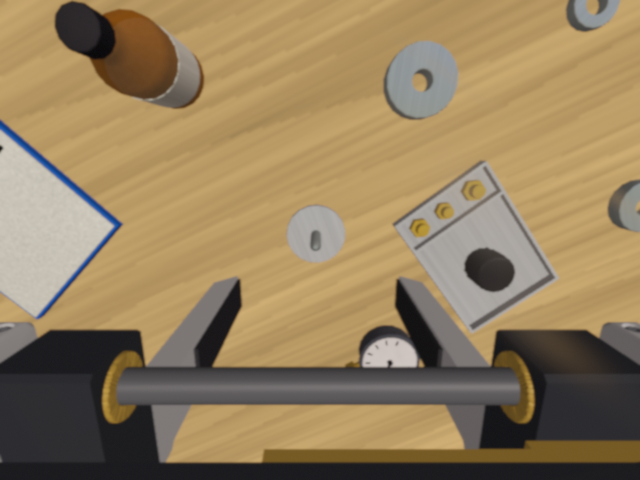

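The cap stands in the large bay at (490,268). The carrier is at (315,233), with stem top and flange agreeing. Grasping it by the flange now.

```bash
python3 -m jog '[[[0.0025,0.04,-0.002],[0,0,0],0.85],[[0.0025,0.08,-0.002],[0,0,0],0.85],[[0.0025,0.12,-0.002],[0,0,0],0.85],[[0.0025,0.15,-0.002],[0,0,0],0.85],[[0.0025,0.17,-0.002],[0,0,0],0.85],[[0.0025,0.175,-0.002],[0,0,0],0.85],[[0.0025,0.175,-0.002],[0,0,0],0.85],[[0.0025,0.175,-0.002],[0,0,0],0],[[0.0025,0.175,-0.002],[0,0,0],0],[[0.0025,0.175,-0.002],[0,0,0],0],[[0.0025,0.175,-0.002],[0,0,0],0],[[0.0025,0.175,-0.002],[0,0,0],0]]' 30
python3 -m jog '[[[0,0,0],[0,0,0],0],[[0,0,0],[0,0,0],0],[[0,0,0],[0,0,0],0],[[0,-0.005,0],[0,0,0],0],[[0,-0.02,0],[0,0,0],0],[[0,-0.05,0],[0,0,0],0],[[0,-0.09,0],[0,0,0],0],[[0,-0.13,0],[0,0,0],0],[[0,-0.17,0],[0,0,0],0],[[0,-0.19,0],[0,0,0],0],[[0,-0.19,0],[0,0,0],0]]'
python3 - <<'E'
from h import *
s=robot.observe(); print(totool(s,[563.5,174.3,s["ee_pos"][2]]).round(4))
E
```

```text
clock: 9.75
ee_pos: [522.2, -376.4, 27.4]
tool_rot: [-1.571, -0.001, -0.442]
wrist_force: [-0.2, 1.7, 8.2]
width: 56.9
clock: 10.85
ee_pos: [522.6, -377.2, 220.9]
tool_rot: [-1.571, -0.006, -0.442]
wrist_force: [0.0, -0.8, -1.8]
width: 57.0
[-0.1989 -0.0014  0.516 ]
```

```bash
python3 -m jog '[[[-0.199,0,0.516],[0,0,0],0],[[-0.199,0,0.516],[0,0,0],0],[[-0.199,0,0.516],[0,0,0],0],[[-0.199,0,0.516],[0,0,0],0],[[-0.199,0,0.516],[0,0,0],0],[[-0.199,0,0.516],[0,0,0],0],[[-0.199,0,0.516],[0,0,0],0],[[-0.199,0,0.516],[0,0,0],0],[[-0.199,0,0.516],[0,0,0],0],[[-0.199,0,0.516],[0,0,0],0],[[-0.199,0,0.516],[0,0,0],0],[[-0.199,0,0.516],[0,0,0],0]]'
python3 -m jog '[[[0,0,0],[0,0,0],0],[[0,0,0],[0,0,0],0],[[0,0,0],[0,0,0],0],[[0,0,0],[0,0,0],0]]'
python3 look.py w4; python3 - <<'E'
from h import *
s=np.load("pics/w4_s.npy",allow_pickle=True).item(); d=np.load("pics/w4.npy"); W=cloud("wrist",d,s); z=W[...,2]
near=np.hypot(W[...,0]-563,W[...,1]-174)<50
h,e=np.histogram(z[near],bins=range(60,290,10)); print(list(zip(e[:-1].tolist(),h.tolist())))
dd=vision.camera("top"); cv2.imwrite("pics/top2.png",dd[0][:,:,::-1]); 
dd=vision.camera("side"); cv2.imwrite("pics/side2.png",cv2.resize(dd[0][60:220,150:350,::-1],(800,640))[:600]); 
E
```

```text
clock: 12.05
ee_pos: [561.1, 182.4, 215.6]
tool_rot: [-1.57, 0.002, -0.434]
wrist_force: [-0.6, -0.7, -2.4]
width: 57.3
clock: 12.45
ee_pos: [562.6, 174.1, 216.5]
tool_rot: [-1.571, -0.0, -0.444]
wrist_force: [0.4, -0.2, -2.3]
width: 57.3
12.45 [562.6 174.1 216.5] [-1.571 -0.    -0.444]
[(60, 74), (70, 103), (80, 460), (90, 1086), (100, 191), (110, 0), (120, 0), (130, 0), (140, 0), (150, 0), (160, 0), (170, 0), (180, 0), (190, 82), (200, 462), (210, 9015), (220, 923), (230, 1115), (240, 1347), (250, 1784), (260, 1549), (270, 1025)]
```

View pics/w4.png

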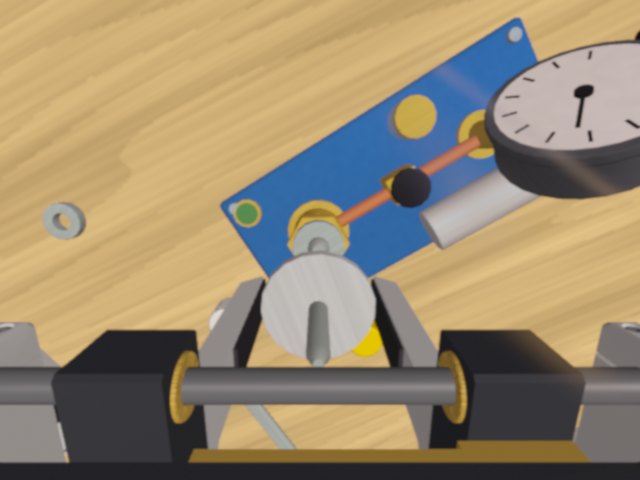

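The carrier is held upright by its flange, centre about (318,305). The bare spigot and collar show behind it at (318,240). Measuring carrier centre and tilt against the collar.

```bash
python3 - <<'E'
from h import *
s=np.load("pics/w4_s.npy",allow_pickle=True).item(); d=np.load("pics/w4.npy"); W=cloud("wrist",d,s); z=W[...,2]
near=np.hypot(W[...,0]-563,W[...,1]-174)<33
im=cv2.imread("pics/w4.png"); 
print("flange"); blobs(W,near&(z>205)&(z<222))
m=near&(z>205)&(z<222)&(np.hypot(W[...,0]-563,W[...,1]-174)<26); P=W[m]; A=np.c_[P[:,0]-563,P[:,1]-174,np.ones(len(P))]; k=np.linalg.lstsq(A,P[:,2],rcond=None)[0]; print("plane slopes",k)
print("stem"); blobs(W,near&(z>245)&(z<275),20)
print("collar"); blobs(W,near&(z>86)&(z<94),20)
print("spigot"); blobs(W,near&(z>99)&(z<110),10)
E
```

```text
flange
n 9013 px [317. 301.] mean [559.  176.1 214.4] circ [559.8 175.5] dia 63.9
plane slopes [-3.14671384e-03  1.49860601e-03  2.14501004e+02]
stem
n 880 px [238. 347.] mean [544.6 150.6 259.1] circ [548.  148.6] dia 18.7
n 813 px [396. 347.] mean [570.1 203.3 258.8] circ [573.3 201.9] dia 19.0
n 733 px [317. 349.] mean [560.5 175.5 254.7] circ [562.2 174.7] dia 10.5
collar
n 1118 px [318. 237.] mean [556.4 177.7  91.2] circ [563.6 174.3] dia 43.7
spigot
n 204 px [318. 246.] mean [560.3 175.6 103. ] circ [563.1 174.2] dia 17.4
```

```bash
python3 -m jog '[[[0.0015,0.02,0],[0,0,0],0],[[0.0015,0.05,0],[0,0,0],0],[[0.0015,0.075,0],[0,0,0],0],[[0.0015,0.085,0],[0,0,0],0],[[0.0015,0.091,0],[0,0,0],0],[[0.0015,0.095,0],[0,0,0],0],[[0.0015,0.097,0],[0,0,0],0],[[0.0015,0.0985,0],[0,0,0],0],[[0.0015,0.0985,0],[0,0,0],0],[[0.0015,0.0985,0],[0,0,0],0]]'
python3 -m jog '[[[0,0.0005,0],[0,0,0],0],[[0,0.001,0],[0,0,0],0],[[0,0.0015,0],[0,0,0],0],[[0,0.002,0],[0,0,0],0],[[0,0.002,0],[0,0,0],0]]'
```

```text
clock: 13.6
ee_pos: [564.0, 174.8, 118.4]
tool_rot: [-1.57, -0.0, -0.442]
wrist_force: [0.5, 0.0, -1.3]
width: 57.2
clock: 14.1
ee_pos: [564.0, 174.8, 117.3]
tool_rot: [-1.57, -0.0, -0.442]
wrist_force: [-8.6, -1.9, 20.3]
width: 57.5
```

Contact at the expected height (20 N up). Releasing and backing off.

```bash
python3 -m jog '[[[0,-0.0005,0],[0,0,0],0],[[0,-0.0005,0],[0,0,0],0.66],[[0,-0.0005,0],[0,0,0],0.7],[[0,-0.0005,0],[0,0,0],0.8],[[0,-0.0005,0],[0,0,0],0.8],[[0,-0.03,0],[0,0,0],0.8],[[0,-0.07,0],[0,0,0],0.8],[[0,-0.11,0],[0,0,0],0.8],[[0,-0.13,0],[0,0,0],0.8],[[0,-0.13,0],[0,0,0],0.8]]'
python3 look.py w5; python3 - <<'E'
from h import *
s=np.load("pics/w5_s.npy",allow_pickle=True).item(); d=np.load("pics/w5.npy"); W=cloud("wrist",d,s); z=W[...,2]
near=np.hypot(W[...,0]-563,W[...,1]-174)<40
print("flange"); blobs(W,near&(z>110)&(z<119))
print("stem"); blobs(W,near&(z>150)&(z<166),20)
P=W[near&(z>110)&(z<119)&(np.hypot(W[...,0]-563,W[...,1]-174)<25)]; A=np.c_[P[:,0]-563,P[:,1]-174,np.ones(len(P))]; print(np.linalg.lstsq(A,P[:,2],rcond=None)[0])
print(totool(s,[436.8,-229.5,s["ee_pos"][2]]).round(4))
E
```

```text
clock: 15.1
ee_pos: [565.0, 175.0, 249.0]
tool_rot: [-1.567, -0.003, -0.442]
wrist_force: [0.1, -0.2, -0.9]
width: 75.0
15.1 [565. 175. 249.] [-1.567 -0.003 -0.442]
flange
n 3134 px [316. 239.] mean [562.3 175.7 115.3] circ [563.7 175. ] dia 57.7
stem
n 150 px [316. 254.] mean [562.6 175.5 157.7] circ [563.5 174.9] dia 10.0
[ 1.91948723e-03 -2.85845487e-04  1.15333388e+02]
[ 0.0571 -0.0013 -0.4205]
```

Carrier seated level at (563.5,174.9). Now the large mass.

```bash
python3 -m jog '[[[0.057,0,-0.42],[0,0,0],0.9],[[0.057,0,-0.42],[0,0,0],0.9],[[0.057,0,-0.42],[0,0,0],0.9],[[0.057,0,-0.42],[0,0,0],0.9],[[0.057,0,-0.42],[0,0,0],0.9],[[0.057,0,-0.42],[0,0,0],0.9],[[0.057,0,-0.42],[0,0,0],0.9],[[0.057,0,-0.42],[0,0,0],0.9],[[0.057,0.02,-0.42],[0,0,0],0.9],[[0.057,0.06,-0.42],[0,0,0],0.9],[[0.057,0.08,-0.42],[0,0,0],0.9],[[0.057,0.08,-0.42],[0,0,0],0.9]]'
python3 -m jog '[[[0,0,0],[0,0,0],0.9],[[0,0,0],[0,0,0],0.9]]'
python3 look.py w6; python3 - <<'E'
from h import *
s=np.load("pics/w6_s.npy",allow_pickle=True).item(); d=np.load("pics/w6.npy"); W=cloud("wrist",d,s); z=W[...,2]
near=np.hypot(W[...,0]-436,W[...,1]+230)<50
blobs(W,near&(z>16)&(z<27))
c=W[near&(z>16)&(z<27)]; c=cv2.minEnclosingCircle(c[:,:2].astype(np.float32))[0]
print(totool(s,[c[0],c[1],26]).round(4))
E
```

```text
clock: 16.35
ee_pos: [433.8, -228.8, 162.9]
tool_rot: [-1.572, 0.006, -0.442]
wrist_force: [-0.0, 0.1, 0.9]
width: 85.1
clock: 16.55
ee_pos: [436.3, -229.5, 166.9]
tool_rot: [-1.571, -0.001, -0.442]
wrist_force: [0.2, 1.0, -0.1]
width: 84.8
16.55 [ 436.3 -229.5  166.9] [-1.571e+00 -1.000e-03 -4.420e-01]
n 3563 px [317. 238.] mean [ 435.3 -229.1   22.2] circ [ 436.2 -229.7] dia 63.7
[-1.000e-04  1.409e-01 -2.000e-04]
```

```bash
python3 -m jog '[[[0,0.03,0],[0,0,0],0.9],[[0,0.07,0],[0,0,0],0.9],[[0,0.11,0],[0,0,0],0.9],[[0,0.13,0],[0,0,0],0.9],[[0,0.138,0],[0,0,0],0.9],[[0,0.141,0],[0,0,0],0.9],[[0,0.141,0],[0,0,0],0.9],[[0,0.141,0],[0,0,0],0],[[0,0.141,0],[0,0,0],0],[[0,0.141,0],[0,0,0],0],[[0,0.141,0],[0,0,0],0],[[0,0.141,0],[0,0,0],0]]' 40
python3 -m jog '[[[0,0,0],[0,0,0],0],[[0,0,0],[0,0,0],0],[[0,0,0],[0,0,0],0],[[0,-0.005,0],[0,0,0],0],[[0,-0.015,0],[0,0,0],0],[[0,-0.04,0],[0,0,0],0],[[0,-0.08,0],[0,0,0],0],[[0,-0.12,0],[0,0,0],0],[[0,-0.16,0],[0,0,0],0],[[0,-0.2,0],[0,0,0],0],[[0,-0.22,0],[0,0,0],0],[[0,-0.22,0],[0,0,0],0]]'
python3 - <<'E'
from h import *
s=robot.observe(); print(totool(s,[563.5,174.9,s["ee_pos"][2]]).round(4))
E
```

```text
clock: 17.8
ee_pos: [436.2, -229.5, 25.6]
tool_rot: [-1.571, -0.001, -0.442]
wrist_force: [-0.8, 1.1, 9.0]
width: 63.2
clock: 19.0
ee_pos: [436.5, -229.8, 247.9]
tool_rot: [-1.57, -0.005, -0.442]
wrist_force: [-0.3, -0.2, -5.7]
width: 63.3
[-5.830e-02  2.000e-04  4.202e-01]
```

```bash
python3 -m jog '[[[-0.058,0,0.42],[0,0,0],0],[[-0.058,0,0.42],[0,0,0],0],[[-0.058,0,0.42],[0,0,0],0],[[-0.058,0,0.42],[0,0,0],0],[[-0.058,0,0.42],[0,0,0],0],[[-0.058,0,0.42],[0,0,0],0],[[-0.058,0,0.42],[0,0,0],0],[[-0.058,0,0.42],[0,0,0],0],[[-0.058,0,0.42],[0,0,0],0],[[-0.058,0,0.42],[0,0,0],0],[[-0.058,0,0.42],[0,0,0],0],[[-0.058,0,0.42],[0,0,0],0]]'
python3 -m jog '[[[0,0,0],[0,0,0],0],[[0,0.02,0],[0,0,0],0],[[0,0.04,0],[0,0,0],0],[[0,0.04,0],[0,0,0],0],[[0,0.04,0],[0,0,0],0]]'
cat > chk.py <<'E'
import sys
from h import *
nm=sys.argv[1]; th=float(sys.argv[2]); dia=float(sys.argv[3])
s=np.load(f"pics/{nm}_s.npy",allow_pickle=True).item(); d=np.load(f"pics/{nm}.npy"); W=cloud("wrist",d,s); z=W[...,2]
e=np.array(s["ee_pos"]); r=np.hypot(W[...,0]-e[0],W[...,1]-e[1]); zt=e[2]-26+th
m=(r<dia/2+3)&(abs(z-zt)<6); P=W[m&(r<dia/2-3)]; A=np.c_[P[:,:2]-e[:2],np.ones(len(P))]; k=np.linalg.lstsq(A,P[:,2],rcond=None)[0]
print("top z",k[2],"slopes",k[:2].round(4),"expected",zt); blobs(W,m)
# hole: pixels enclosed by the disc that are not its top
mm=m.astype(np.uint8); cs,h=cv2.findContours(mm,cv2.RETR_CCOMP,cv2.CHAIN_APPROX_NONE)
for c,q in zip(cs,h[0]):
    if q[3]>=0 and cv2.contourArea(c)>150:
        E=cv2.fitEllipse(c); print("hole",E,ray("wrist",E[0],k[2],s).round(1))
E
python3 look.py w7; python3 chk.py w7 21 64
```

```text
clock: 20.2
ee_pos: [562.5, 173.8, 244.2]
tool_rot: [-1.572, 0.001, -0.443]
wrist_force: [0.6, -0.2, -4.9]
width: 63.4
clock: 20.7
ee_pos: [563.0, 174.6, 205.5]
tool_rot: [-1.571, -0.0, -0.442]
wrist_force: [-0.5, -0.3, -2.8]
width: 63.2
20.7 [563.  174.6 205.5] [-1.571 -0.    -0.442]
top z 201.99276912560072 slopes [-0.0056  0.0025] expected 200.46207516543103
n 11142 px [317. 304.] mean [561.4 175.7 201.8] circ [561.1 175.5] dia 68.8
hole ((317.3470764160156, 304.7576599121094), (27.924503326416016, 34.21647262573242), 91.25325775146484) [[561.6 175.6 202. ]]
```

View pics/w7.png

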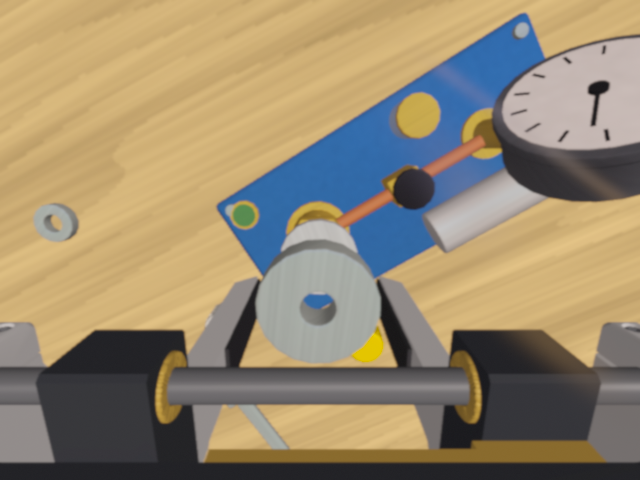

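The mass is held level; hole at (317,305), within about 2 mm of the stem axis. Shift x by 1.5 mm and lower.

```bash
python3 -m jog '[[[0.0015,0.005,0],[0,0,0],0],[[0.0015,0.015,0],[0,0,0],0],[[0.0015,0.025,0],[0,0,0],0],[[0.0015,0.035,0],[0,0,0],0],[[0.0015,0.045,0],[0,0,0],0],[[0.0015,0.053,0],[0,0,0],0],[[0.0015,0.058,0],[0,0,0],0],[[0.0015,0.061,0],[0,0,0],0],[[0.0015,0.0635,0],[0,0,0],0],[[0.0015,0.0645,0],[0,0,0],0],[[0.0015,0.0645,0],[0,0,0],0]]'
python3 -m jog '[[[0,0.0005,0],[0,0,0],0],[[0,0.001,0],[0,0,0],0],[[0,0.001,0],[0,0,0],0],[[0,0.001,0],[0,0,0],0]]'
```

```text
clock: 21.85
ee_pos: [564.4, 174.5, 140.6]
tool_rot: [-1.571, -0.0, -0.442]
wrist_force: [-0.4, -0.0, -4.4]
width: 62.9
clock: 22.25
ee_pos: [564.4, 174.5, 139.7]
tool_rot: [-1.571, -0.0, -0.442]
wrist_force: [-1.1, 0.3, -0.7]
width: 63.0
```

Weight just taken up by the flange. Releasing.

```bash
python3 -m jog '[[[0,0,0],[0,0,0],0.7],[[0,0,0],[0,0,0],0.74],[[0,0,0],[0,0,0],0.8],[[0,0,0],[0,0,0],0.85],[[0,0,0],[0,0,0],0.85],[[0,-0.03,0],[0,0,0],0.85],[[0,-0.07,0],[0,0,0],0.85],[[0,-0.11,0],[0,0,0],0.85],[[0,-0.12,0],[0,0,0],0.85],[[0,-0.12,0],[0,0,0],0.85]]'
python3 look.py w8; python3 - <<'E'
from h import *
s=np.load("pics/w8_s.npy",allow_pickle=True).item(); d=np.load("pics/w8.npy"); W=cloud("wrist",d,s); z=W[...,2]
near=np.hypot(W[...,0]-563,W[...,1]-174)<45
print("mass"); blobs(W,near&(z>130)&(z<141))
print("stem"); blobs(W,near&(z>150)&(z<166),20)
P=W[near&(z>130)&(z<141)]; A=np.c_[P[:,0]-563,P[:,1]-174,np.ones(len(P))]; print(np.linalg.lstsq(A,P[:,2],rcond=None)[0])
print(totool(s,[637,-70.5,s["ee_pos"][2]]).round(4))
E
```

```text
clock: 23.25
ee_pos: [564.9, 174.7, 260.9]
tool_rot: [-1.569, -0.002, -0.442]
wrist_force: [0.3, -0.6, -1.0]
width: 80.2
23.25 [564.9 174.7 260.9] [-1.569 -0.002 -0.442]
mass
n 4004 px [317. 243.] mean [563.5 175.1 136.2] circ [564.6 174.7] dia 63.6
stem
n 137 px [317. 249.] mean [562.8 175.4 157.7] circ [563.7 175. ] dia 10.0
[ 3.80106398e-03 -3.05634157e-03  1.36195297e+02]
[ 1.700e-01 -1.000e-04 -1.908e-01]
```

Large mass seated, 1 mm off the stem axis and level. Now the medium one.

```bash
python3 -m jog '[[[0.17,0,-0.19],[0,0,0],0.78],[[0.17,0,-0.19],[0,0,0],0.78],[[0.17,0,-0.19],[0,0,0],0.78],[[0.17,0,-0.19],[0,0,0],0.78],[[0.17,0,-0.19],[0,0,0],0.78],[[0.17,0,-0.19],[0,0,0],0.78],[[0.17,0.02,-0.19],[0,0,0],0.78],[[0.17,0.06,-0.19],[0,0,0],0.78],[[0.17,0.09,-0.19],[0,0,0],0.78],[[0.17,0.09,-0.19],[0,0,0],0.78],[[0.17,0.09,-0.19],[0,0,0],0.78]]'
python3 look.py w9; python3 - <<'E'
from h import *
s=np.load("pics/w9_s.npy",allow_pickle=True).item(); d=np.load("pics/w9.npy"); W=cloud("wrist",d,s); z=W[...,2]
near=np.hypot(W[...,0]-637,W[...,1]+71)<40; m=near&(z>12)&(z<22)
blobs(W,m); c=cv2.minEnclosingCircle(W[m][:,:2].astype(np.float32))[0]
print(totool(s,[c[0],c[1],26]).round(4))
E
```

```text
clock: 24.4
ee_pos: [636.4, -69.9, 169.1]
tool_rot: [-1.572, 0.001, -0.442]
wrist_force: [-0.0, 0.5, 0.5]
width: 73.3
24.4 [636.4 -69.9 169.1] [-1.572e+00  1.000e-03 -4.420e-01]
n 2144 px [318. 237.] mean [636.1 -69.7  17.1] circ [636.9 -70. ] dia 51.9
[0.0007 0.1431 0.0003]
```

View pics/w9.png

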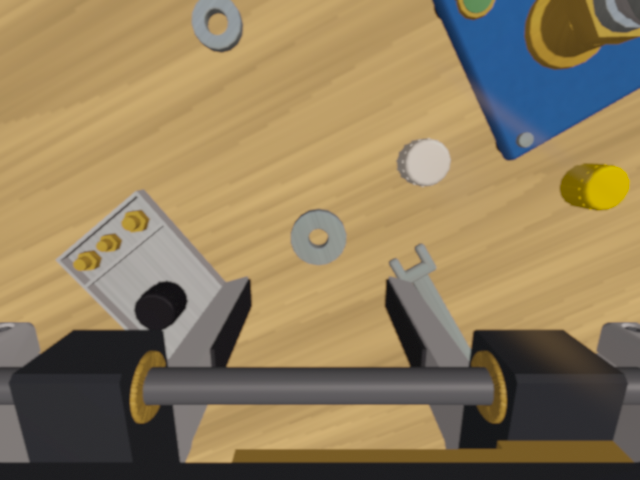

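Medium disc at (318,237). The wrench's near end at (393,262) is about 70 mm to the side, clear of fingers at 49 mm. Grasping.

```bash
python3 -m jog '[[[0.0005,0.03,0],[0,0,0],0.75],[[0.0005,0.07,0],[0,0,0],0.75],[[0.0005,0.11,0],[0,0,0],0.75],[[0.0005,0.13,0],[0,0,0],0.75],[[0.0005,0.14,0],[0,0,0],0.75],[[0.0005,0.143,0],[0,0,0],0.75],[[0.0005,0.143,0],[0,0,0],0.75],[[0.0005,0.143,0],[0,0,0],0],[[0.0005,0.143,0],[0,0,0],0],[[0.0005,0.143,0],[0,0,0],0],[[0.0005,0.143,0],[0,0,0],0],[[0.0005,0.143,0],[0,0,0],0]]' 30
python3 -m jog '[[[0,0,0],[0,0,0],0],[[0,0,0],[0,0,0],0],[[0,0,0],[0,0,0],0],[[0,-0.005,0],[0,0,0],0],[[0,-0.015,0],[0,0,0],0],[[0,-0.04,0],[0,0,0],0],[[0,-0.08,0],[0,0,0],0],[[0,-0.12,0],[0,0,0],0],[[0,-0.16,0],[0,0,0],0],[[0,-0.19,0],[0,0,0],0],[[0,-0.2,0],[0,0,0],0],[[0,-0.2,0],[0,0,0],0]]'
python3 - <<'E'
from h import *
s=robot.observe(); print(totool(s,[564.5,174.8,s["ee_pos"][2]]).round(4))
E
```

```text
clock: 25.65
ee_pos: [637.6, -70.2, 27.3]
tool_rot: [-1.57, -0.001, -0.442]
wrist_force: [-1.8, 0.3, 7.6]
width: 50.2
clock: 26.85
ee_pos: [637.5, -70.2, 227.7]
tool_rot: [-1.57, -0.002, -0.442]
wrist_force: [-0.3, 0.6, -2.9]
width: 50.4
[-1.707e-01 -1.000e-04  1.903e-01]
```

```bash
python3 -m jog '[[[-0.171,0,0.19],[0,0,0],0],[[-0.171,0,0.19],[0,0,0],0],[[-0.171,0,0.19],[0,0,0],0],[[-0.171,0,0.19],[0,0,0],0],[[-0.171,0,0.19],[0,0,0],0],[[-0.171,0,0.19],[0,0,0],0],[[-0.171,0,0.19],[0,0,0],0],[[-0.171,0.01,0.19],[0,0,0],0],[[-0.171,0.02,0.19],[0,0,0],0],[[-0.171,0.02,0.19],[0,0,0],0],[[-0.171,0.02,0.19],[0,0,0],0]]'
python3 look.py w10; python3 chk.py w10 16 52
```

```text
clock: 27.95
ee_pos: [563.9, 173.8, 205.9]
tool_rot: [-1.572, 0.0, -0.443]
wrist_force: [-0.4, 0.7, -1.9]
width: 50.1
27.95 [563.9 173.8 205.9] [-1.572  0.    -0.443]
top z 195.83330264232745 slopes [-0.0076  0.0026] expected 195.91452537326268
n 6624 px [317. 298.] mean [562.  175.  195.7] circ [561.5 175. ] dia 56.2
hole ((317.27447509765625, 298.6556701660156), (28.739538192749023, 33.84443664550781), 89.58145141601562) [[562.  174.9 195.8]]
```

```bash
python3 -m jog '[[[-0.0005,0.005,0.001],[0,0,0],0],[[-0.0005,0.012,0.001],[0,0,0],0],[[-0.0005,0.02,0.001],[0,0,0],0],[[-0.0005,0.027,0.001],[0,0,0],0],[[-0.0005,0.034,0.001],[0,0,0],0],[[-0.0005,0.038,0.001],[0,0,0],0],[[-0.0005,0.041,0.001],[0,0,0],0],[[-0.0005,0.0425,0.001],[0,0,0],0],[[-0.0005,0.0425,0.001],[0,0,0],0],[[-0.0005,0.0425,0.001],[0,0,0],0]]'
python3 -m jog '[[[0,0.0005,0],[0,0,0],0],[[0,0.001,0],[0,0,0],0],[[0,0.001,0],[0,0,0],0],[[0,0.001,0],[0,0,0],0]]'
```

```text
clock: 29.0
ee_pos: [563.9, 175.8, 164.2]
tool_rot: [-1.571, -0.0, -0.442]
wrist_force: [-0.2, -1.3, -2.0]
width: 50.2
clock: 29.4
ee_pos: [563.8, 175.8, 163.0]
tool_rot: [-1.571, -0.0, -0.442]
wrist_force: [0.0, -0.1, -2.4]
width: 50.7
```

```bash
python3 -m jog '[[[0,0.0005,0],[0,0,0],0],[[0,0.001,0],[0,0,0],0],[[0,0.001,0],[0,0,0],0],[[0,0.001,0],[0,0,0],0]]'
```

```text
clock: 29.8
ee_pos: [563.9, 175.8, 162.2]
tool_rot: [-1.571, -0.0, -0.442]
wrist_force: [-2.2, -0.5, 5.6]
width: 50.1
```

Contact at the expected height. Releasing and checking.

```bash
python3 -m jog '[[[0,0,0],[0,0,0],0.57],[[0,0,0],[0,0,0],0.61],[[0,0,0],[0,0,0],0.68],[[0,0,0],[0,0,0],0.75],[[0,0,0],[0,0,0],0.75],[[0,-0.03,0],[0,0,0],0.75],[[0,-0.07,0],[0,0,0],0.75],[[0,-0.1,0],[0,0,0],0.75],[[0,-0.1,0],[0,0,0],0.75],[[0,-0.1,0],[0,0,0],0.75]]'
python3 look.py w11; python3 - <<'E'
from h import *
s=np.load("pics/w11_s.npy",allow_pickle=True).item(); d=np.load("pics/w11.npy"); W=cloud("wrist",d,s); z=W[...,2]
near=np.hypot(W[...,0]-563,W[...,1]-174)<45
print("medium"); blobs(W,near&(z>147)&(z<156))
print("large"); blobs(W,near&(z>130)&(z<141))
print("stem"); blobs(W,near&(z>157.2)&(z<166),20)
P=W[near&(z>147)&(z<156)]; A=np.c_[P[:,0]-563,P[:,1]-174,np.ones(len(P))]; print(np.linalg.lstsq(A,P[:,2],rcond=None)[0])
print(totool(s,[440.5,-71.1,s["ee_pos"][2]]).round(4))
E
```

```text
clock: 30.8
ee_pos: [563.8, 175.9, 262.1]
tool_rot: [-1.57, -0.0, -0.442]
wrist_force: [-0.7, 0.7, -0.8]
width: 70.6
30.8 [563.8 175.9 262.1] [-1.57  -0.    -0.442]
medium
n 2808 px [317. 248.] mean [562.4 176.7 152.1] circ [563.3 176.3] dia 51.6
large
n 1068 px [313. 237.] mean [556.3 175.4 136.1] circ [564.8 174.7] dia 64.0
stem
n 75 px [316. 252.] mean [563.4 175.3 159.7] circ [563.7 175.1] dia 8.1
[ 3.69476757e-03 -2.39462141e-03  1.52150365e+02]
[-5.90e-03 -2.00e-04 -2.76e-01]
```

Medium is seated 1.3 mm off the axis. Now the smallest.

```bash
python3 -m jog '[[[-0.006,0,-0.276],[0,0,0],0.75],[[-0.006,0,-0.276],[0,0,0],0.75],[[-0.006,0,-0.276],[0,0,0],0.75],[[-0.006,0,-0.276],[0,0,0],0.75],[[-0.006,0,-0.276],[0,0,0],0.75],[[-0.006,0,-0.276],[0,0,0],0.75],[[-0.006,0.04,-0.276],[0,0,0],0.75],[[-0.006,0.08,-0.276],[0,0,0],0.75],[[-0.006,0.1,-0.276],[0,0,0],0.75],[[-0.006,0.1,-0.276],[0,0,0],0.75],[[-0.006,0.1,-0.276],[0,0,0],0.75]]'
python3 look.py w12; python3 - <<'E'
from h import *
s=np.load("pics/w12_s.npy",allow_pickle=True).item(); d=np.load("pics/w12.npy"); W=cloud("wrist",d,s); z=W[...,2]
near=np.hypot(W[...,0]-440,W[...,1]+71)<40; m=near&(z>8)&(z<18)
blobs(W,m); c=cv2.minEnclosingCircle(W[m][:,:2].astype(np.float32))[0]
print(totool(s,[c[0],c[1],25]).round(4))
E
```

```text
clock: 31.95
ee_pos: [440.2, -71.3, 162.0]
tool_rot: [-1.572, 0.001, -0.442]
wrist_force: [-0.2, 0.9, 0.3]
width: 70.7
31.95 [440.2 -71.3 162. ] [-1.572e+00  1.000e-03 -4.420e-01]
n 1185 px [322. 238.] mean [441.6 -67.7  13.1] circ [442.2 -68.1] dia 39.9
[0.0007 0.137  0.0038]
```

```bash
python3 -m jog '[[[0.0005,0.03,0.004],[0,0,0],0.7],[[0.0005,0.07,0.004],[0,0,0],0.7],[[0.0005,0.11,0.004],[0,0,0],0.7],[[0.0005,0.13,0.004],[0,0,0],0.7],[[0.0005,0.135,0.004],[0,0,0],0.7],[[0.0005,0.137,0.004],[0,0,0],0.7],[[0.0005,0.137,0.004],[0,0,0],0.7],[[0.0005,0.137,0.004],[0,0,0],0],[[0.0005,0.137,0.004],[0,0,0],0],[[0.0005,0.137,0.004],[0,0,0],0],[[0.0005,0.137,0.004],[0,0,0],0],[[0.0005,0.137,0.004],[0,0,0],0]]' 20
python3 -m jog '[[[0,0,0],[0,0,0],0],[[0,0,0],[0,0,0],0],[[0,0,0],[0,0,0],0],[[0,-0.005,0],[0,0,0],0],[[0,-0.015,0],[0,0,0],0],[[0,-0.04,0],[0,0,0],0],[[0,-0.08,0],[0,0,0],0],[[0,-0.12,0],[0,0,0],0],[[0,-0.16,0],[0,0,0],0],[[0,-0.19,0],[0,0,0],0],[[0,-0.2,0],[0,0,0],0],[[0,-0.2,0],[0,0,0],0]]'
python3 - <<'E'
from h import *
s=robot.observe(); print(totool(s,[563.7,175.3,s["ee_pos"][2]]).round(4))
E
```

```text
clock: 33.2
ee_pos: [442.8, -67.7, 25.3]
tool_rot: [-1.571, -0.0, -0.442]
wrist_force: [-1.3, 1.5, 8.0]
width: 39.1
clock: 34.4
ee_pos: [442.9, -67.7, 226.1]
tool_rot: [-1.569, -0.002, -0.442]
wrist_force: [-0.0, -0.4, -1.7]
width: 38.8
[0.0054 0.0004 0.2713]
```

```bash
python3 -m jog '[[[0.0055,0,0.271],[0,0,0],0],[[0.0055,0,0.271],[0,0,0],0],[[0.0055,0,0.271],[0,0,0],0],[[0.0055,0,0.271],[0,0,0],0],[[0.0055,0,0.271],[0,0,0],0],[[0.0055,0,0.271],[0,0,0],0],[[0.0055,0,0.271],[0,0,0],0],[[0.0055,0.01,0.271],[0,0,0],0],[[0.0055,0.02,0.271],[0,0,0],0],[[0.0055,0.02,0.271],[0,0,0],0],[[0.0055,0.02,0.271],[0,0,0],0],[[0.0055,0.02,0.271],[0,0,0],0]]'
python3 look.py w13; python3 chk.py w13 12 40
```

```text
clock: 35.6
ee_pos: [563.5, 174.5, 205.3]
tool_rot: [-1.571, -0.0, -0.442]
wrist_force: [0.9, -0.0, -1.0]
width: 38.7
35.6 [563.5 174.5 205.3] [-1.571 -0.    -0.442]
top z 192.74846730959433 slopes [-0.0262  0.0113] expected 191.2581975335355
n 3741 px [317. 297.] mean [561.9 175.5 192.5] circ [561.1 175.7] dia 44.0
hole ((317.37847900390625, 296.5770568847656), (26.867219924926758, 32.45785903930664), 92.20063781738281) [[561.6 175.7 192.7]]
```

View pics/w13.png

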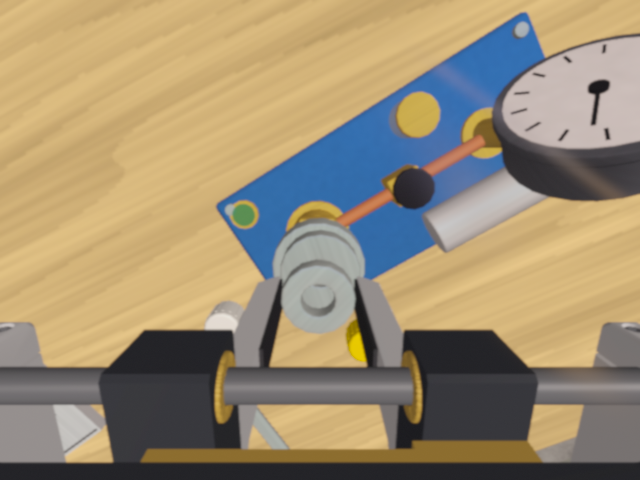

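Small mass is held nearly level with its hole at (317,297); TCP is within 1 mm of the stem axis. Lowering.

```bash
python3 -m jog '[[[0,0.005,0.0005],[0,0,0],0],[[0,0.011,0.0005],[0,0,0],0],[[0,0.016,0.0005],[0,0,0],0],[[0,0.02,0.0005],[0,0,0],0],[[0,0.023,0.0005],[0,0,0],0],[[0,0.0255,0.0005],[0,0,0],0],[[0,0.0275,0.0005],[0,0,0],0],[[0,0.028,0.0005],[0,0,0],0],[[0,0.028,0.0005],[0,0,0],0]]'
python3 -m jog '[[[0,0.0005,0],[0,0,0],0],[[0,0.001,0],[0,0,0],0],[[0,0.001,0],[0,0,0],0],[[0,0.001,0],[0,0,0],0]]'
```

```text
clock: 36.55
ee_pos: [563.6, 175.4, 177.0]
tool_rot: [-1.571, -0.0, -0.442]
wrist_force: [-0.4, 0.1, -1.1]
width: 39.0
clock: 36.95
ee_pos: [563.8, 175.4, 176.4]
tool_rot: [-1.57, -0.0, -0.442]
wrist_force: [-2.0, -0.6, 6.3]
width: 38.9
```

```bash
python3 -m jog '[[[0,0,0],[0,0,0],0.45],[[0,0,0],[0,0,0],0.5],[[0,0,0],[0,0,0],0.56],[[0,0,0],[0,0,0],0.65],[[0,0,0],[0,0,0],0.7],[[0,-0.03,0],[0,0,0],0.7],[[0,-0.07,0],[0,0,0],0.7],[[0,-0.09,0],[0,0,0],0.7],[[0,-0.09,0],[0,0,0],0.7],[[0,-0.09,0],[0,0,0],0.7]]'
python3 look.py w14; python3 - <<'E'
from h import *
s=np.load("pics/w14_s.npy",allow_pickle=True).item(); d=np.load("pics/w14.npy"); W=cloud("wrist",d,s); z=W[...,2]
near=np.hypot(W[...,0]-563,W[...,1]-174)<45
for n,a,b in [("small",161.5,168),("medium",147,156),("large",130,141)]: print(n); blobs(W,near&(z>a)&(z<b))
P=W[near&(z>161.5)&(z<168)]; A=np.c_[P[:,0]-563,P[:,1]-174,np.ones(len(P))]; print(np.linalg.lstsq(A,P[:,2],rcond=None)[0])
p,d=vision.camera("side"); o=cv2.resize(p[120:220,180:340,::-1],(800,500),interpolation=cv2.INTER_CUBIC); cv2.imwrite("pics/side3.png",o)
E
```

```text
clock: 37.95
ee_pos: [563.5, 175.4, 265.7]
tool_rot: [-1.571, -0.0, -0.442]
wrist_force: [0.0, 0.5, 0.2]
width: 66.1
37.95 [563.5 175.4 265.7] [-1.571 -0.    -0.442]
small
n 1560 px [318. 252.] mean [562.8 176.  164.1] circ [563.4 175.7] dia 39.8
medium
n 1064 px [319. 239.] mean [556.6 180.2 152. ] circ [563.3 176.2] dia 51.7
large
n 1048 px [313. 236.] mean [556.4 175.3 136. ] circ [564.5 174.6] dia 63.7
[4.08022794e-03 4.84522473e-04 1.64089029e+02]
```

View pics/w14.png

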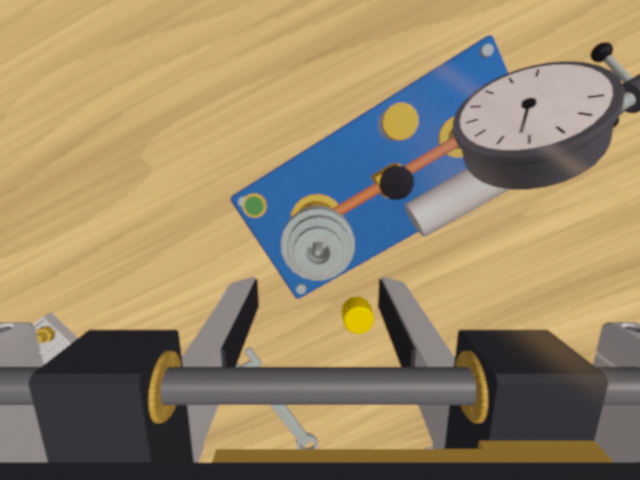

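View pics/side3.png

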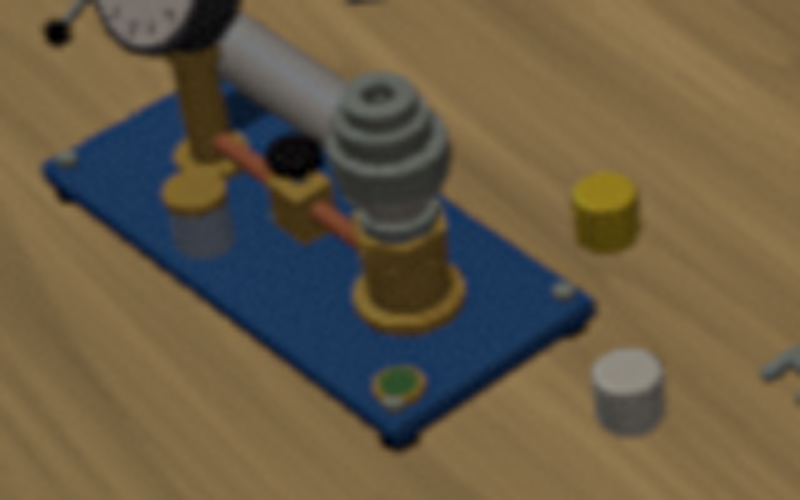

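Wrist view: the three discs are concentric around the stem at (318,245). Side view: carrier and masses stacked level on the column, gripper clear. Handing in.

```bash
python3 -c "
from plant import workorder; print(workorder.sign_off())"
```

```text
the job is handed in; nothing more can be done
None
```

The job is done and handed in at about 38 s of the 125 s allowed. `sign_off` gives no verdict, so the results below are from my own measurements.

- **Cap:** It stands in the tray's large bay, measured at (630.6, −232.4) against a bay centre of about (630, −230), so within about 3 mm.
- **Carrier and masses:** The carrier was seated first, then the large, medium and small masses were each lowered until contact and released. Their measured centres are within about 1.5 mm of the stem axis. The depth-measured tops of the flange and discs are 115.3, 136, 152 and 164 mm, against nominal 114, 135, 151 and 163. The roughly 1 mm excess is the same at every level, so I take it as camera bias. Tilt readings are about 0.005 rad or less.
- **Other objects and robot:** I never touched the oil bottle, wrench or spare gauge and kept clear of them, but did not re-measure their positions at the end. The gripper was about 80 mm above the stack at hand-in.

**Checks that failed or disagreed:**
- The first cap position from colour masks differed by about 9 mm in y between the top and wrist cameras. Depth settled it.
- One top-camera check of the cap found nothing, probably because the arm was in the way. The wrist camera confirmed the cap instead.
- The carrier pressed on the collar with about 20 N when it seated.
- The small mass showed about 0.03 rad of tilt while held in the jaws, but it lay level once released.

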